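# Sort spare air cylinders by rod position into their carrier

### The arm

A 6-joint arm with a two-finger parallel gripper is mounted at the origin on a cart in front of the work surface, level with it; the furniture and walls round the work are solid. World frame = base frame: x ahead of the robot, y to its left, z up, the work surface at z = 0. Lengths are in mm, angles in rad, forces in N, time in s.
With the tool pointing down it reaches from about 275 to 725 mm from the base axis. Payload 15.9 kg.
Tool frame: the origin (TCP) lies midway between the tips of the shut fingers; the grasp point (between the pads) lies 19 mm behind it; y points along the fingers, x is the direction in which the jaws open and shut, and the axes are right-handed (so a half turn about y gives the same grasp; the last joint's range is limited). The gripper opens to 85 mm and grips with 20 to 120 N. Pads are 22 mm wide; open, the fingers measure 114 mm over their backs; the gripper's body (76 mm by 85 mm) begins 54 mm behind the grasp point. The pads swing forward as they close: fully open they stand 13 mm farther back than shut.
Start: joints at [1.152, 0.213, -0.034, 1.323, 0, 1.571], TCP at [203.325, 456.776, 231.306] pointing down, gripper open.
Joint ranges: [-2.98, 2.98], [-0.74, 1.72], [-1.14, 1.35], [-2.1, 2.04], [-1.57, 1.44], [-3.14, 3.14]. Speed limits (rad/s): [1.89, 1.89, 2.39, 2.57, 3.14, 3.14].

### API

Orientations are given as a rotation vector (axis times angle).
In Python, from station import * gives the robot as it stands. The module is installed in compiled form; this text tells all that it offers.
- The arm moves only by the tool servo_tool, never from a script. Its argument "motion" is a list of rows, each a list of 2 entries, a list of its own where there are three numbers: the shift along the tool's x, y, z in cm, then the turn about the tool's y in degrees. A call has 1 to 20 rows; each row is the pose to reach, as a shift and turn from the pose commanded when the call began, along the tool's axes at that moment; what a row does not reach only later rows make up. A row lasts 1/8 s, in which the tool goes at most 62.5 mm and 10.7 degrees, less where a joint would pass 70% of its speed; a pose out of reach is approached as far as the arm can. A call with a gripper value outside its range is refused whole. "fingers" is the finger opening in cm, from 0 to 8.54, set as the call begins (left out, the last holds). The fingers move at their own pace and stop on an object; "squeeze" is the grip in N (left out, the last holds). Time passes only in rows, so rows that repeat a pose let the fingers close. It gives the time, the measured TCP pose, the force and the opening at its end, in the units of the state.
- state(): the state, without advancing time (a new reading comes with each control period).
- snapshot(name): name is "scene" or "top" or "wrist"; returns the picture (480x640x3 uint8, red, green, blue); there is no depth.
- camera_info(name): a dict with "vertical_fov" (degrees; the focal length in pixels is half the picture's height over the tangent of half this angle, whatever the lens; pixels are square), "cx", "cy" (the principal point, pixels), "origin" and "attitude" of the camera in the world. Camera axes: x right, y up, looking along -z (the intrinsics and any distortion apply to the point x, -y, -z); pixel columns grow to the right and rows downward; lengths in mm; the calibration is good to about 2 mm. A picture is of the moment at which its call begins: read the wrist's pose just before it. camera_info takes no time and is no camera call; for the wrist camera it gives the pose at the moment of the call.
- finish_job(): hands the job in, once; it reports no verdict.
The state is a dict: "clock": time; "joints": joint angles; "qvel": joint speeds; "tau": joint torques, N m; "eef_pos": TCP position; "eef_rot": TCP orientation; "ft_force": force on the tool from outside, world axes, zero at the start; "wrist_torque": the same for the moment, N m; "grip_width": finger opening in mm.
Only numpy, scipy, OpenCV 4.12 (cv2) and the standard library are available. Lean on these libraries where they do the work, as an engineer would, in place of code of your own. Each camera call takes 0.05 s, during which the arm holds its last target.

### The job

Put the two spare air cylinders away in the grey carrier: the one whose rod rests out goes in the long nest, the one whose rod rests in goes in the short nest, each lying flat and fully down with its rod towards the end block. Then slide the red lock across over them by its black knob, all the way to its stop, so that they cannot jump out on the drive to site. Leave the mug and the tape measure where they stand.

Things in the scene. Friction and masses are not known exactly. Their poses are not given: they have to be found in the camera images.
- cyl_1_centre (a point): centre of the square body (half-way up) of an air cylinder lying on the bench: aluminium with black end caps, 40 x 100 x 40 mm (x, y, z), about 0.4 kg. y is its length; the 12 mm steel rod with a nut 19 mm across comes out of the -y end at this height. The two cylinders look the same but for how far the rod is out
- cyl_2_centre (a point): centre of the square body (half-way up) of an air cylinder lying on the bench: aluminium with black end caps, 40 x 100 x 40 mm (x, y, z), about 0.4 kg. y is its length; the 12 mm steel rod with a nut 19 mm across comes out of the -y end at this height. The two cylinders look the same but for how far the rod is out
- cyl_1_rod (a joint): rod of cyl_1: 0 = fully in, 0.04 = fully out. A spring inside (about 13 N) holds it at the end where it rests and brings it back if moved; one cylinder rests in, the other out
- cyl_2_rod (a joint): rod of cyl_2: 0 = fully in, 0.04 = fully out. A spring inside (about 13 N) holds it at the end where it rests and brings it back if moved; one cylinder rests in, the other out
- cyl_1_tip (a point): centre of the rod's end face on cyl_1; 80 mm from the body's centre with the rod in, 120 mm with it out
- cyl_2_tip (a point): centre of the rod's end face on cyl_2; 80 mm from the body's centre with the rod in, 120 mm with it out
- long_nest (a point): where a cylinder's body centre is when home in the long nest: the body along y, rod to -y, its underside on the board 20 mm below. Side guides 44 mm apart, round-topped, 14 mm above the board, none between y = -23 and +23 mm (room for fingers). A rear stop 52 mm from here in +y, an end block 124 mm in -y, both 32 mm above the board. Other nest 90 mm away in +x
- short_nest (a point): where a cylinder's body centre is when home in the short nest: the body along y, rod to -y, its underside on the board 20 mm below. Side guides 44 mm apart, round-topped, 14 mm above the board, none between y = -23 and +23 mm (room for fingers). A rear stop 52 mm from here in +y, an end block 84 mm in -y, both 32 mm above the board. Other nest 90 mm away in -x
- carrier: grey board 172 x 284 x 12 mm, heavy, does not shift, with aluminium locating blocks forming two parallel nests, the long one (end block farther off) on its -x side, the short one on its +x side, and a red slide lock between them at its +y end; a carrying handle at its -y end. Origin under the board, midway between the nests' points. Cylinders go in straight down
- lock_knob (a point): middle of the black round knob of the lock, 29 mm across; 82 mm above the bench, its top 94 mm, the red plate under it 60 mm. Axes as the carrier; the lock closes along -y. Its red bar, 150 mm across, then lies over both nests, 55 to 60 mm above the bench, 3 mm over a seated cylinder; it stops against one that is not fully down
- lock (a joint): travel of the lock: 0 to 0.015 = open (clear of the nests), 0.06 = at its stop, closed over the rear ends of both cylinders. Slides with about 2 N of friction, stays where it is left
- mug: light mug, 72 mm across, 92 mm high, bystander; origin under its centre
- tape: yellow tape measure, 72 x 79 x 36 mm, bystander; origin under its centre

How it is judged:
By the outcome, as a careful person would: the job done as asked, in the order asked, and still so for the second after the job is handed in, with the robot touching nothing.
It also fails if it takes over 54 s, if anything falls off the work surface, if the arm or the gripper's body presses on something with over 40 N, if the wrist force passes 120 N, or if a joint passes its speed limit or range.

## Working session

There is one attempt and no reset: what is moved stays moved. The work goes in short steps, Python scripts to look and compute and a tool call to move; the robot and the scene stay as the last step left them, time stands still between calls to the robot, and variables do not carry over. Pictures are saved under pics/ and viewed, and the job is handed in when it is done.

Besides the shell and the picture viewer there is one more tool, called after "Emit:" as a command line: name --argument value ..., lists and objects as JSON in quotes. servo_tool: Moves the arm, as the interface text tells. Its arguments: {"type":"object","properties":{"motion":{"type":"array","items":{"type":"array"}},"fingers":{"type":"number"},"squeeze":{"type":"number"}},"required":["motion"]}

```bash
mkdir -p pics; python3 - <<'E'
from station import *
import cv2
s=state();print(s)
for n in("scene","top","wrist"):
    print(n,camera_info(n)); cv2.imwrite(f"pics/{n}0.png",snapshot(n)[:,:,::-1])
E
```

```text
{'clock': 0.0, 'joints': array([ 1.15201035e+00,  2.13370123e-01, -3.50664006e-02,  1.32349482e+00,
        1.61938090e-05,  1.57076708e+00]), 'qvel': array([ 1.14936167e-03,  5.13057909e-04,  7.39077067e-04, -2.16445174e-04,
       -1.84831180e-05, -3.57040059e-04]), 'tau': array([ 4.10447637e-04, -6.86162639e+01,  4.87117946e+01,  1.75841869e-02,
        4.93469099e-05,  3.45594196e-05]), 'eef_pos': array([203.18170747, 456.48045286, 230.80628476]), 'eef_rot': array([-1.37930833, -0.89474064,  0.89632014]), 'ft_force': array([ 0.40080507, -0.61837483,  0.04858363]), 'wrist_torque': array([-0.01030615, -0.00588845,  0.04341154]), 'grip_width': 85.60585581200927}
scene {'vertical_fov': 47.53551597256295, 'cx': 319.2841906040855, 'cy': 239.96330021791252, 'origin': array([  13.73847055, -191.59462126,  821.15500149]), 'attitude': array([ 0.6417491 , -0.40851053, -1.03127787])}
top {'vertical_fov': 46.53816871071649, 'cx': 317.9073974555429, 'cy': 235.44882169254097, 'origin': array([ 453.00274589,   67.6097385 , 1104.30266575]), 'attitude': array([ 0.11489356, -0.09547118, -1.58382461])}
wrist {'vertical_fov': 59.12007926083383, 'cx': 320.79544819563705, 'cy': 243.08508250915193, 'origin': array([143.43486654, 483.02988861, 372.77553193]), 'attitude': array([-0.23424621, -0.15045701,  1.14448288])}
```

View pics/scene0.png

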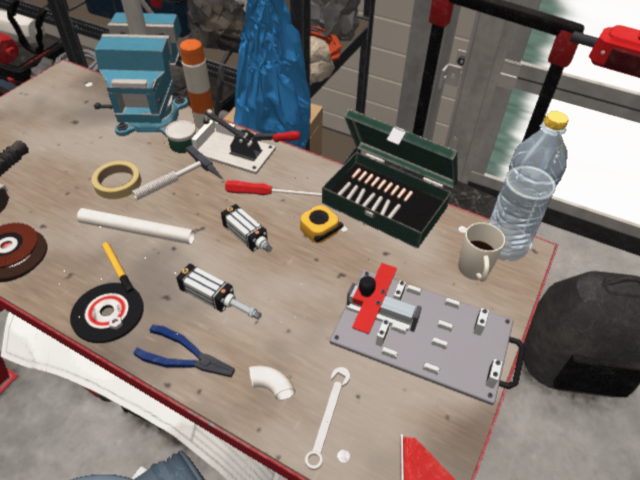

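View pics/top0.png

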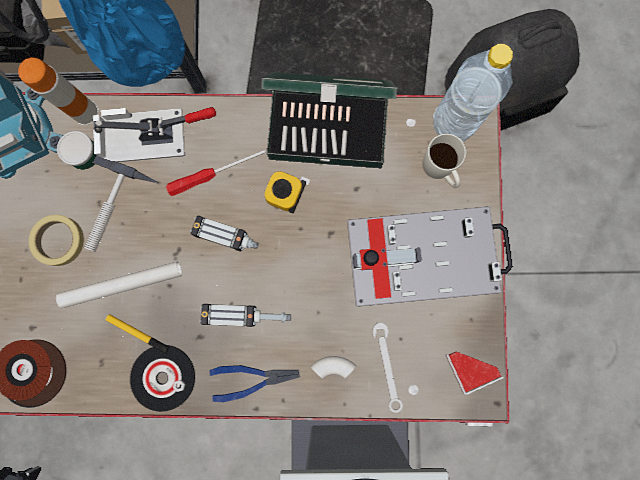

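View pics/wrist0.png

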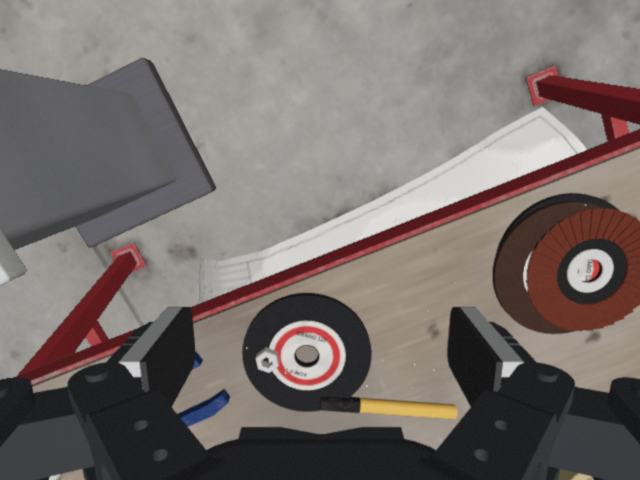

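```bash
cat > h.py <<'E'
import numpy as np,cv2
from scipy.spatial.transform import Rotation as R
from station import *
def ray(ci,u,v):
    f=240/np.tan(np.radians(ci["vertical_fov"])/2)
    d=np.array([(u-ci["cx"])/f,-(v-ci["cy"])/f,-1.0])
    return np.array(ci["origin"]),R.from_rotvec(ci["attitude"]).apply(d)
def onz(ci,u,v,z):
    o,d=ray(ci,u,v); return o+d*(z-o[2])/d[2]
def proj(ci,p):
    f=240/np.tan(np.radians(ci["vertical_fov"])/2)
    q=R.from_rotvec(ci["attitude"]).inv().apply(np.array(p,float)-ci["origin"])
    return np.array([ci["cx"]+f*q[0]/-q[2],ci["cy"]-f*q[1]/-q[2]])
def crop(img,x0,y0,x1,y1,name,k=5):
    cv2.imwrite(name,cv2.resize(img[y0:y1,x0:x1],None,fx=k,fy=k,interpolation=cv2.INTER_CUBIC))
E
python3 - <<'E'
from h import *
i=cv2.imread("pics/top0.png")
crop(i,180,200,310,340,"pics/c1.png",4)
crop(i,340,200,520,310,"pics/c2.png",4)
print(camera_info("top").keys())
E
```

```text
dict_keys(['vertical_fov', 'cx', 'cy', 'origin', 'attitude'])
```

View pics/c1.png

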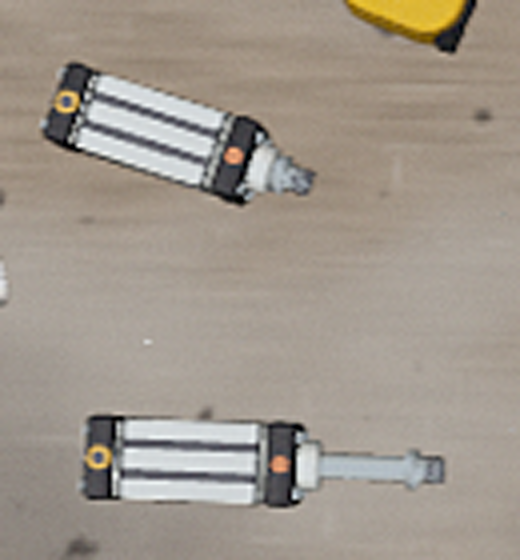

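View pics/c2.png

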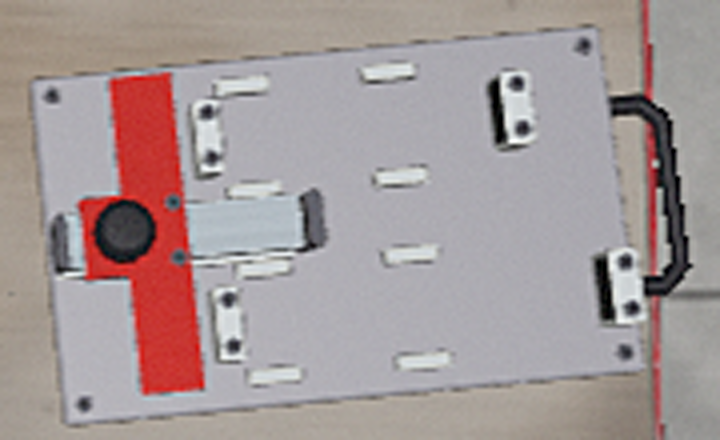

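```bash
cat > meas.py <<'E'
from h import *
def seg(i,lo,hi,roi,hsv=True):
    im=cv2.cvtColor(i,cv2.COLOR_BGR2HSV) if hsv else i
    m=cv2.inRange(im,np.array(lo),np.array(hi)); k=np.zeros_like(m)
    x0,y0,x1,y1=roi;k[y0:y1,x0:x1]=255
    return m&k
E
python3 - <<'E'
from meas import *
i=cv2.imread("pics/top0.png");ci=camera_info("top")
# board corners from crop picks
P=[(340+34/4,200+78/4),(340+597/4,200+28/4),(340+645/4,200+370/4),(340+68/4,200+424/4)]
W=np.array([onz(ci,*p,12)for p in P])
print(W.round(1))
for a,b in((0,1),(1,2),(2,3),(3,0)):
    d=W[b]-W[a];print(np.linalg.norm(d),np.degrees(np.arctan2(d[1],d[0])))
print("centre",W.mean(0))
# knob
for z in(94,82): print("knob",onz(ci,340+124/4,200+230/4,z))
# rod tips, ring, dot in crop1 (x/4+180)
for n,p,z in(("Aring",(66,101),40),("Adot",(234,156),40),("Atip",(310,181),20),("Bring",(98,457),40),("Bdot",(281,464),40),("Btip",(443,470),20)):
    print(n,onz(ci,180+p[0]/4,200+p[1]/4,z).round(1))
# end block/ stops tops (z 44)
for n,p in(("rearS",(208,137)),("rearL",(229,323)),("endS",(517,108)),("endL",(627,285))):
    print(n,onz(ci,340+p[0]/4,200+p[1]/4,44).round(1))
# screw holes z12? guides z26
for p in((242,85),(388,72),(255,190),(401,177),(265,267),(411,254),(275,376),(425,361)):
    print("g",onz(ci,340+p[0]/4,200+p[1]/4,26).round(1))
E
```

```text
[[ 630.9   18.9   12. ]
 [ 651.2 -260.1   12. ]
 [ 482.5 -273.9   12. ]
 [ 460.6    6.2   12. ]]
279.80179393167214 -85.82837350915572
169.3189377009875 -175.31268208410702
281.01226822814897 94.45432371286896
170.69888182697258 4.277989629290721
centre [ 556.28498442 -127.22416564   12.        ]
knob [546.97942061 -16.65845965  94.        ]
knob [548.09564067 -17.65936603  82.        ]
Aring [620.  314.3  40. ]
Adot [591.8 232.8  40. ]
Atip [581.5 198.5  20. ]
Bring [449.2 296.7  40. ]
Bdot [444.7 209.9  40. ]
Btip [440.5 134.5  20. ]
rearS [595.6 -62.2  44. ]
rearL [506.7 -69.2  44. ]
endS [ 607.2 -210.2   44. ]
endL [ 521.7 -257.8   44. ]
g [623.4 -81.8  26. ]
g [ 628.6 -153.1   26. ]
g [571.8 -86.3  26. ]
g [ 576.9 -157.2   26. ]
g [534.3 -89.8  26. ]
g [ 539.5 -160.4   26. ]
g [481.9 -92.7  26. ]
g [ 488.  -164.8   26. ]
```

```bash
cat > plan.py <<'E'
from h import *
def plan(x,y,z,yaw,s=None):
    """yaw: desired world heading (deg) of carrier/cylinder x axis = jaw axis (mod 180)"""
    s=s or state(); M=R.from_rotvec(s["eef_rot"]).as_matrix()
    d=M.T@(np.array([x,y,z])-s["eef_pos"])
    h=np.degrees(np.arctan2(M[1,0],M[0,0]))
    t=-(yaw-h); t=(t+90)%180-90     # tool y is down
    print("tool shift cm",(d/10).round(2),"turn deg",round(t,2),"head",round(h,2),"ax y",M[:,1].round(4),"z",M[:,2].round(3),"clock",s["clock"],"j",s["joints"].round(2))
E
python3 - <<'E'
from plan import *
plan(446.8,253.8,130,-3.0)
E
```

```text
tool shift cm [ -8.61  10.1  -30.5 ] turn deg 69.0 head 66.0 ax y [-3.e-04 -7.e-04 -1.e+00] z [-0.914  0.407  0.   ] clock 0.15 j [ 1.15  0.21 -0.03  1.32  0.    1.57]
```

Emit:
servo_tool --motion '[[[-8.6,8,-30.5],69],[[-8.6,8,-30.5],69],[[-8.6,8,-30.5],69],[[-8.6,8,-30.5],69],[[-8.6,8,-30.5],69],[[-8.6,8,-30.5],69],[[-8.6,8,-30.5],69],[[-8.6,8,-30.5],69],[[-8.6,8,-30.5],69]]' --fingers 8.5 --squeeze 40

```text
clock: 1.27
eef_pos: [446.8, 254.3, 151.3]
eef_rot: [-1.57, 0.039, -0.039]
ft_force: [0.3, 0.4, 0.0]
grip_width: 84.9
```

```bash
cat > look.py <<'E'
from plan import *
import pickle,sys
n=sys.argv[1]
s=state();ci=camera_info("wrist");im=snapshot("wrist")[:,:,::-1]
cv2.imwrite(f"pics/{n}.png",im);pickle.dump((s,ci),open(f"pics/{n}.pkl","wb"))
print(s["clock"],s["eef_pos"].round(1),s["qvel"].round(3),s["grip_width"],s["ft_force"].round(1),ci["origin"].round(1),ci["attitude"].round(3))
E
python3 look.py w1
```

```text
1.275 [446.8 254.3 151.3] [ 0.004 -0.001  0.    -0.    -0.002  0.007] 84.87572368175665 [0.3 0.4 0. ] [450.2 319.6 293.2] [-0.263  0.006 -0.05 ]
```

View pics/w1.png

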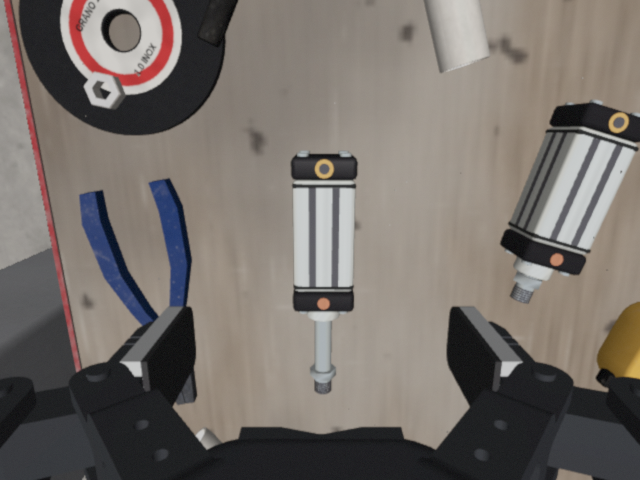

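```bash
python3 - <<'E'
from plan import *
import pickle
s,ci=pickle.load(open("pics/w1.pkl","rb"))
i=cv2.imread("pics/w1.png")
g=lambda u,v,z:onz(ci,u,v,z)[:2].round(1)
h=cv2.cvtColor(i,cv2.COLOR_BGR2HSV)
for lo,hi in(((15,120,120),(30,255,255)),((3,110,150),(13,255,255))):
    m=cv2.inRange(h,lo,hi);m[:,:290]=0;m[400:]=0
    n,_,st,c=cv2.connectedComponentsWithStats(m)
    for k in range(1,n):
        if st[k,4]>20: print(st[k],c[k].round(1),g(*c[k],40))
print("edges L/R mid",g(293,235,40),g(355,235,40), "front",g(323,311,40),"rear",g(324,154,40),"tip",g(322.5,393,20))
for c in((260,140,390,400),):
    crop(i,*c,"pics/c3.png",2)
crop(i,490,90,640,310,"pics/c4.png",3)
# dist of finger plane: tcp projection
print(proj(ci,s["eef_pos"]))
E
```

```text
[ 614  303   26   76 1138] [630.4 348.8] [648.7 168.3]
[551 254  12  12 115] [556.3 259.4] [593.6 233.4]
[318 298  11  12  94] [323.1 303.4] [446.3 211.1]
edges L/R mid [430.  257.4] [468.2 255.5] front [446.  205.8] rear [451.5 305.4] tip [442.  131.3]
[320.47072468 314.93798949]
```

View pics/c3.png

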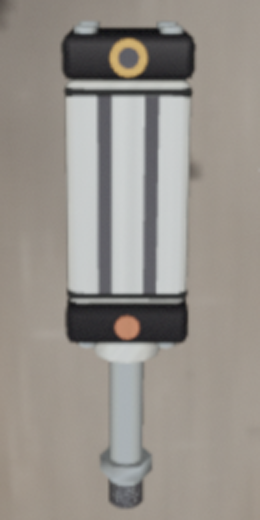

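```bash
python3 - <<'E'
from plan import *
plan(448.5,255.5,2,-3.15)
E
```

```text
tool shift cm [ 0.16 14.93  0.12] turn deg 0.28 head -2.87 ax y [ 0.  0. -1.] z [0.05  0.999 0.   ] clock 1.325 j [ 0.52  0.27 -0.16  1.14 -0.    2.14]
```

Emit:
servo_tool --motion '[[[0.2,5,0.1],0.3],[[0.2,10,0.1],0.3],[[0.2,13,0.1],0.3],[[0.2,14.9,0.1],0.3],[[0.2,14.9,0.1],0.3],[[0.2,14.9,0.1],0.3]]'

```text
clock: 2.08
eef_pos: [449.4, 255.5, 3.2]
eef_rot: [-1.57, 0.044, -0.045]
ft_force: [-0.6, -0.5, 0.0]
grip_width: 84.6
```

Emit:
servo_tool --motion '[[[0,0,0],0],[[0,0,0],0],[[0,0,0],0],[[0,0,0],0],[[0,0,0],0],[[0,0,0],0]]' --fingers 3.0 --squeeze 70

```text
clock: 2.82
eef_pos: [449.3, 255.2, 2.9]
eef_rot: [-1.57, 0.045, -0.046]
ft_force: [-1.5, -1.3, 8.1]
grip_width: 39.3
```

Emit:
servo_tool --motion '[[[0,-2,0],0],[[0,-6,0],0],[[0,-11,0],0],[[0,-13,0],0],[[0,-13,0],0],[[0,-13,0],0]]'

```text
clock: 3.58
eef_pos: [448.4, 254.7, 131.0]
eef_rot: [-1.571, 0.046, -0.044]
ft_force: [1.1, 0.4, -4.8]
grip_width: 39.0
```

```bash
python3 look.py w2
```

```text
3.575 [448.4 254.7 131. ] [-0.001  0.008 -0.006  0.002 -0.001 -0.001] 38.97118590220971 [ 1.1  0.4 -4.8] [452.5 320.  272.9] [-0.264  0.009 -0.058]
```

View pics/w2.png

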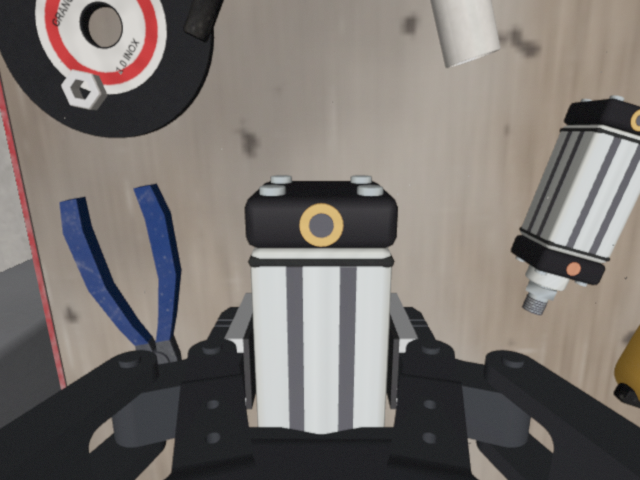

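```bash
python3 - <<'E'
from plan import *
import pickle
s,ci=pickle.load(open("pics/w1.pkl","rb"))
print("ring w1",onz(ci,324,168.7,40).round(1))
s2,c2=pickle.load(open("pics/w2.pkl","rb"))
for z in (166,168,170):
  p=onz(c2,321.5,225,z);print(p.round(1),(p-s2["eef_pos"]).round(1), onz(c2,322,254,z)-s2["eef_pos"])
print("width at 255",onz(c2,248,247,168)-onz(c2,396,247,168))
E
```

```text
ring w1 [451.  296.8  40. ]
[451.2 296.  166. ] [ 2.8 41.3 35. ] [ 2.46085189 33.49350811 34.97280488]
[451.2 296.5 168. ] [ 2.8 41.8 37. ] [ 2.49171096 34.08942642 36.97280488]
[451.2 296.9 170. ] [ 2.8 42.2 39. ] [ 2.52257004 34.68534473 38.97280488]
width at 255 [-38.0235107    2.20519816   0.        ]
```

```bash
python3 - <<'E'
from plan import *
ci=camera_info("top")
print("mug",onz(ci,443,155,92),"bottlecap",onz(ci,500,56,250),"bottlebase",onz(ci,455,130,0),onz(ci,438,130,0))
plan(552,-215,180,4.3)
E
```

```text
mug [ 736.38628388 -155.86375033   92.        ] bottlecap [ 854.04729215 -219.57692458  250.        ] bottlebase [ 814.17211402 -202.93353095    0.        ] [ 814.83532632 -168.33026785    0.        ]
tool shift cm [ 13.04  -4.88 -46.3 ] turn deg -7.59 head -3.29 ax y [-0.002  -0.0011 -1.    ] z [ 0.057  0.998 -0.001] clock 3.625 j [ 0.52  0.29 -0.2   1.09  0.    2.14]
```

Emit:
servo_tool --motion '[[[0,-4.9,0],0],[[1.3,-4.9,-5],-1],[[2.6,-4.9,-10],-2],[[4,-4.9,-15],-3],[[5.6,-4.9,-20],-4],[[7,-4.9,-25],-5],[[8.4,-4.9,-30],-6],[[9.8,-4.9,-35],-7],[[11.2,-4.9,-40],-7.6],[[12.3,-4.9,-44],-7.6],[[13,-4.9,-46.3],-7.6],[[13,-4.9,-46.3],-7.6],[[13,-4.9,-46.3],-7.6]]'

```text
clock: 5.25
eef_pos: [551.7, -214.0, 180.3]
eef_rot: [-1.569, -0.058, 0.06]
ft_force: [-1.1, -0.6, -4.0]
grip_width: 39.6
```

```bash
python3 look.py w3
```

```text
5.25 [ 551.7 -214.   180.3] [ 0.011 -0.013  0.     0.003  0.001 -0.   ] 39.585334245833835 [-1.1 -0.6 -4. ] [ 547.1 -149.   322.3] [-0.262 -0.009  0.074]
```

View pics/w3.png

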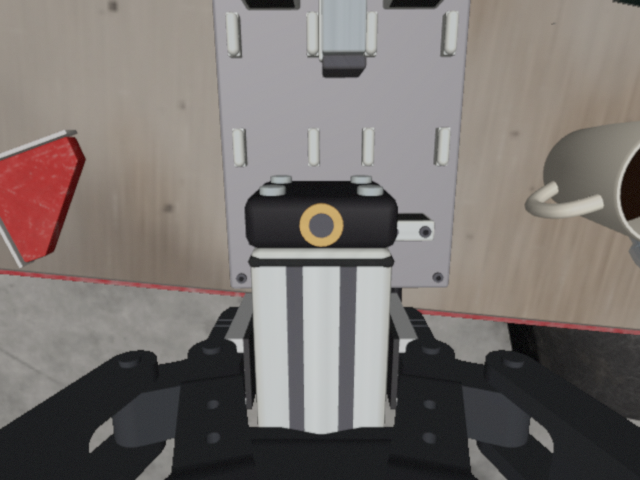

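```bash
python3 - <<'E'
from plan import *
i=cv2.imread("pics/w3.png");crop(i,200,0,480,300,"pics/c5.png",2)
E
```

```text
(no output)
```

View pics/c5.png

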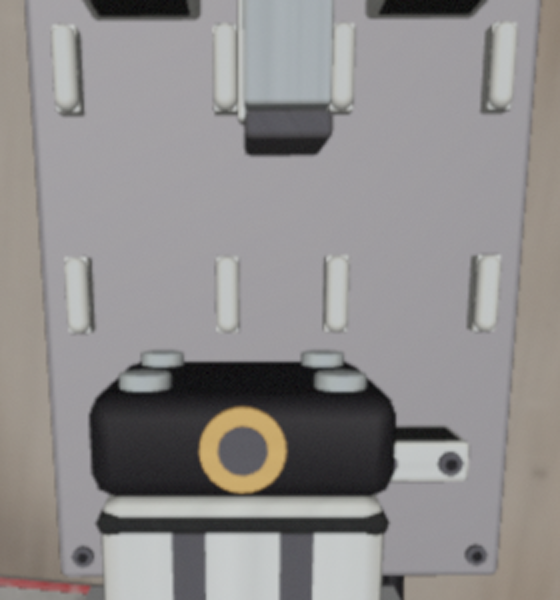

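```bash
python3 - <<'E'
from plan import *
import pickle
s,ci=pickle.load(open("pics/w3.pkl","rb"))
G=[(65,66),(226,65),(344,65),(502,64),(78,294),(227,293),(337,292),(486,292)]
W=np.array([onz(ci,200+u/2,v/2,26)[:2] for u,v in G]);print(W.round(1).tolist())
ax=lambda a,b:np.degrees(np.arctan2(*(W[b]-W[a])[::-1]))
print("yaw from y:",[round(ax(k+4,k)-90,2) for k in range(4)],"x:",[round(v,2) for v in(ax(0,3),ax(4,7))])
L=W[[0,1,4,5]].mean(0);S=W[[2,3,6,7]].mean(0);print("long",L,"short",S,np.linalg.norm(S-L),"spacings",[np.linalg.norm(W[a]-W[b]).round(1) for a,b in((0,1),(2,3),(4,5),(6,7),(0,4),(3,7))])
print("end S block top front edge", onz(ci,200+430/2,220,44))
plan(*L,150,4.3)
E
```

```text
[[486.0, -93.8], [537.4, -89.7], [575.0, -86.9], [625.3, -82.9], [491.9, -164.8], [542.7, -160.6], [580.1, -157.5], [630.8, -153.7]]
yaw from y: [np.float64(4.74), np.float64(4.27), np.float64(4.13), np.float64(4.44)] x: [np.float64(4.49), np.float64(4.54)]
long [ 514.48262052 -127.24109799] short [ 602.78387123 -120.26224619] 88.57660667693479 spacings [np.float64(51.5), np.float64(50.5), np.float64(50.9), np.float64(50.8), np.float64(71.2), np.float64(71.1)]
end S block top front edge [ 614.19642205 -202.85943148   44.        ]
tool shift cm [-3.07  3.08  8.92] turn deg 0.04 head 4.34 ax y [-1.1e-03  6.0e-04 -1.0e+00] z [-0.076  0.997  0.001] clock 5.3 j [-0.37  0.42  0.12  1.27  0.    1.13]
```

```bash
python3 - <<'E'
from plan import *
plan(513.3,-127.2,52,4.4)
E
```

```text
tool shift cm [-3.17 12.88  8.92] turn deg -0.06 head 4.34 ax y [-1.1e-03  6.0e-04 -1.0e+00] z [-0.076  0.997  0.001] clock 5.3 j [-0.37  0.42  0.12  1.27  0.    1.13]
```

Emit:
servo_tool --motion '[[[-1.5,3,4.5],0],[[-3.2,6,8.9],0],[[-3.2,9,8.9],0],[[-3.2,11.5,8.9],0],[[-3.2,12.9,8.9],0],[[-3.2,12.9,8.9],0],[[-3.2,12.9,8.9],0]]'

```text
clock: 6.18
eef_pos: [514.2, -128.4, 53.2]
eef_rot: [-1.57, -0.06, 0.058]
ft_force: [0.1, -0.2, -3.9]
grip_width: 39.0
```

```bash
python3 look.py w4; python3 -c "
from plan import *
plan(513.3,-127.2,15,4.4)
cv2.imwrite('pics/t4.png',snapshot('top')[:,:,::-1]);cv2.imwrite('pics/s4.png',snapshot('scene')[:,:,::-1])
crop(cv2.imread('pics/t4.png'),340,200,520,310,'pics/c6.png',4)
crop(cv2.imread('pics/s4.png'),320,240,540,410,'pics/c7.png',3)"
```

```text
6.175 [ 514.2 -128.4   53.2] [-0.001 -0.004  0.004 -0.002  0.001 -0.002] 39.04534067345067 [ 0.1 -0.2 -3.9] [509.2 -63.2 195.1] [-0.263 -0.011  0.074]
tool shift cm [-0.1   3.83  0.13] turn deg -0.1 head 4.3 ax y [ 1.5e-03 -4.0e-04 -1.0e+00] z [-0.075  0.997 -0.001] clock 6.225 j [-0.24  0.37 -0.28  0.91 -0.    1.25]
```

View pics/w4.png

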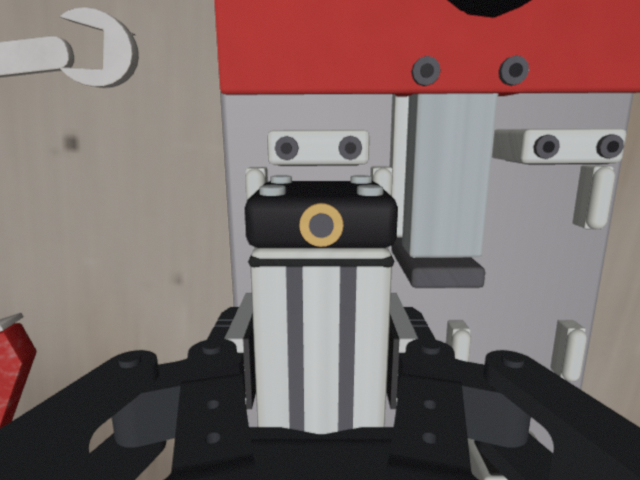

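View pics/c6.png

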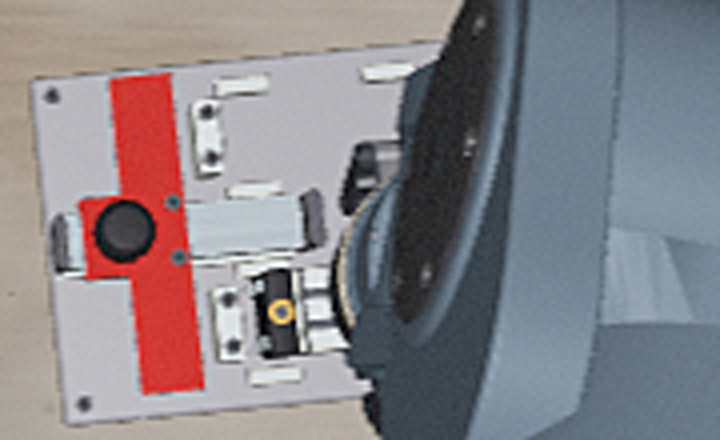

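View pics/c7.png

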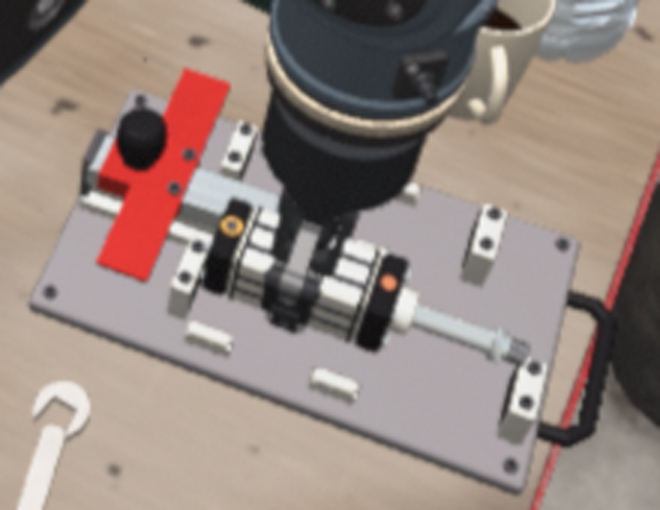

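```bash
python3 - <<'E'
from plan import *
import pickle
s,ci=pickle.load(open("pics/w4.pkl","rb"));t=s["eef_pos"]
M=R.from_rotvec(s["eef_rot"]).as_matrix()
for n,u,v,z in(("scrL",287,148,44),("scrR",350,148,44),("stopfront",318,164,44),("stopback",318,131,44),("gL",257,171,26),("gR",382,171,26),("ring",321.5,225,53.2+37.3),("Sstop front",572,162,44),("Sscr1",547,146,44),("Sscr2",610,146,44),("gSrear",596,190,26),("gSfront r",571,338,26),("gSfront l",458,340,26)):
    p=onz(ci,u,v,z);d=M.T@(p-t); print(n,p.round(1),"rel tool x,z",d[[0,2]].round(1))
E
```

```text
scrL [498.2 -70.5  44. ] rel tool x,z [-11.6  58.9]
scrR [520.1 -68.9  44. ] rel tool x,z [10.3 58.9]
stopfront [509.4 -75.2  44. ] rel tool x,z [-0.9 53.4]
stopback [508.5 -64.   44. ] rel tool x,z [-0.8 64.7]
gL [485.5 -81.1  26. ] rel tool x,z [-25.1  49.3]
gR [534.8 -77.4  26. ] rel tool x,z [24.4 49.3]
ring [511.3 -86.6  90.5] rel tool x,z [ 0.3 41.9]
Sstop front [598.4 -67.8  44. ] rel tool x,z [88.5 54. ]
Sscr1 [588.5 -63.1  44. ] rel tool x,z [79.  59.5]
Sscr2 [610.4 -61.4  44. ] rel tool x,z [101.   59.5]
gSrear [621.2 -78.6  26. ] rel tool x,z [110.4  41.6]
gSfront r [ 626.1 -143.8   26. ] rel tool x,z [110.4 -23.7]
gSfront l [ 576.6 -148.4   26. ] rel tool x,z [ 60.6 -24.6]
```

Emit:
servo_tool --motion '[[[-0.08,0,0],-0.1],[[-0.08,1,0],-0.1],[[-0.08,1.8,0],-0.1],[[-0.08,2.6,0],-0.1],[[-0.08,3.2,0],-0.1],[[-0.08,3.6,0],-0.1],[[-0.08,3.8,0],-0.1],[[-0.08,3.8,0],-0.1],[[-0.08,3.8,0],-0.1]]'

```text
clock: 7.45
eef_pos: [512.7, -128.3, 14.9]
eef_rot: [-1.57, -0.06, 0.06]
ft_force: [-7.4, 0.9, 9.7]
grip_width: 39.1
```

```bash
python3 - <<'E'
from plan import *
import pickle
s,ci=pickle.load(open("pics/w4.pkl","rb"));t=s["eef_pos"]
M=R.from_rotvec(s["eef_rot"]).as_matrix()
for z in(20,35,50):
  for u,v in((412,287),(484,285),(412,255),(484,255)):
    p=onz(ci,u,v,z);d=M.T@(p-t); print(z,u,v,"rel tool x,z",d[[0,2]].round(1))
print(state()["ft_force"])
E
python3 look.py w5
```

```text
20 412 287 rel tool x,z [40.3 -2. ]
20 484 285 rel tool x,z [72.  -1.1]
20 412 255 rel tool x,z [39.5 12.7]
20 484 255 rel tool x,z [70.6 12.7]
35 412 287 rel tool x,z [36.9  3.8]
35 484 285 rel tool x,z [65.8  4.6]
35 412 255 rel tool x,z [36.1 17.2]
35 484 255 rel tool x,z [64.6 17.2]
50 412 287 rel tool x,z [33.4  9.5]
50 484 285 rel tool x,z [59.7 10.3]
50 412 255 rel tool x,z [32.8 21.7]
50 484 255 rel tool x,z [58.5 21.7]
[-7.41184514  0.92315462  9.73887219]
7.45 [ 512.7 -128.3   14.9] [-0.     0.002  0.001  0.001  0.    -0.002] 39.08271071959858 [-7.4  0.9  9.7] [507.7 -63.2 156.8] [-0.263 -0.011  0.076]
```

View pics/w5.png

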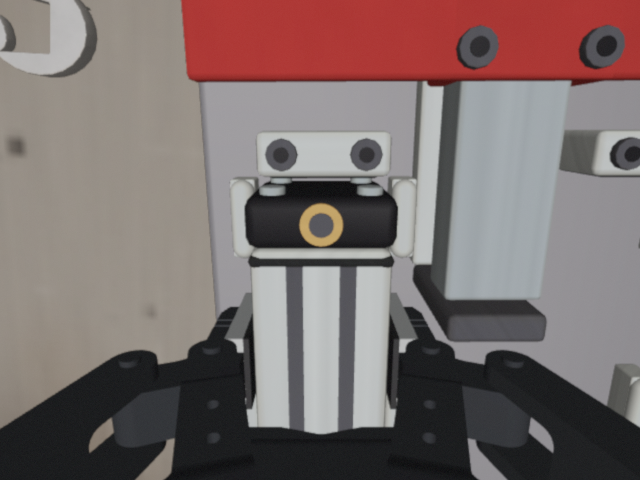

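Emit:
servo_tool --motion '[[[0,0,0],0],[[0,0,0],0],[[0,0,0],0]]' --fingers 4.6 --squeeze 30

```text
clock: 7.88
eef_pos: [513.3, -128.7, 14.6]
eef_rot: [-1.571, -0.061, 0.059]
ft_force: [2.1, -3.3, 1.3]
grip_width: 45.8
```

```bash
python3 look.py w6
```

```text
7.875 [ 513.3 -128.7   14.6] [-0.     0.001 -0.001  0.     0.    -0.001] 45.8421232380204 [ 2.1 -3.3  1.3] [508.3 -63.5 156.4] [-0.264 -0.011  0.075]
```

View pics/w6.png

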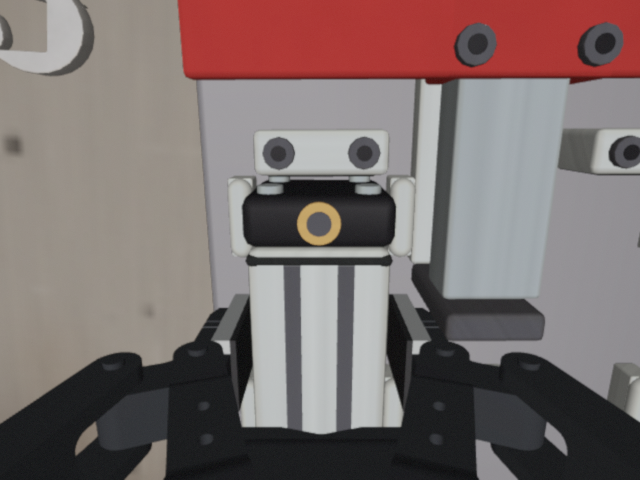

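Emit:
servo_tool --motion '[[[0,-2,0],0],[[0,-5,0],0],[[0,-10,0],0],[[0,-14,0],0],[[0,-14,0],0]]'

```text
clock: 8.55
eef_pos: [514.4, -128.5, 157.1]
eef_rot: [-1.571, -0.064, 0.057]
ft_force: [0.8, 0.1, -0.3]
grip_width: 46.0
```

```bash
python3 look.py w7; python3 -c "
from plan import *
plan(607,274,150,-19.1)
cv2.imwrite('pics/s7.png',snapshot('scene')[:,:,::-1])
crop(cv2.imread('pics/s7.png'),320,240,540,410,'pics/c8.png',3)"
```

```text
8.55 [ 514.4 -128.5  157.1] [ 0.     0.036 -0.074 -0.052 -0.001 -0.001] 46.00819137543795 [ 0.8  0.1 -0.3] [508.8 -63.3 298.9] [-0.264 -0.015  0.075]
tool shift cm [12.42  0.53 39.39] turn deg 23.52 head 4.42 ax y [ 1.9e-03 -1.0e-04 -1.0e+00] z [-0.077  0.997 -0.   ] clock 8.6 j [-0.25  0.3  -0.12  1.15  0.    1.25]
```

View pics/w7.png

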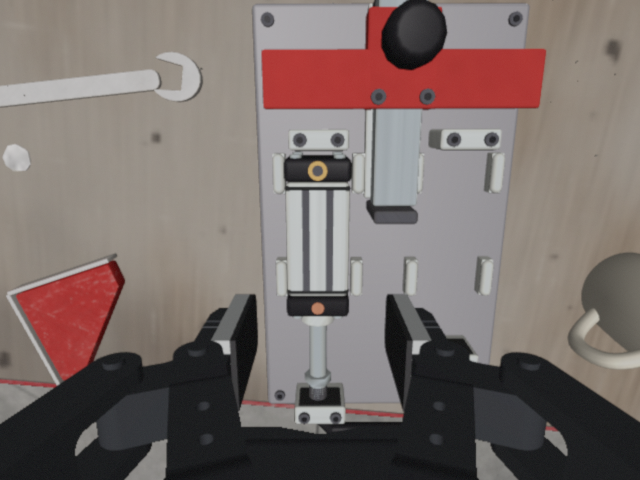

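View pics/c8.png

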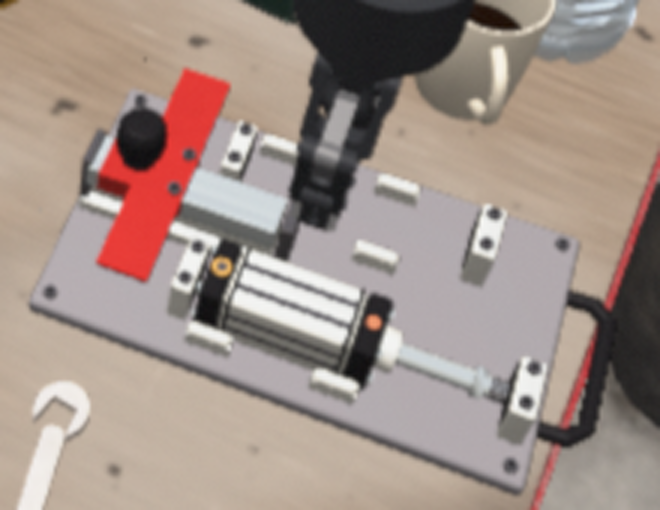

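Emit:
servo_tool --motion '[[[1.5,0.5,6],3],[[3.5,0.5,12],7],[[5.5,0.5,18],11],[[7.5,0.5,24],14],[[9.5,0.5,30],18],[[11.5,0.5,36],22],[[12.4,0.5,39.4],23.5],[[12.4,0.5,39.4],23.5],[[12.4,0.5,39.4],23.5]]' --fingers 8.5

```text
clock: 9.78
eef_pos: [605.5, 273.4, 147.9]
eef_rot: [-1.556, 0.263, -0.26]
ft_force: [-0.1, -1.1, 0.2]
grip_width: 84.9
```

```bash
python3 look.py w8;python3 -c "
from plan import *
crop(cv2.imread('pics/w8.png'),250,130,400,370,'pics/c9.png',3)"
```

```text
9.775 [605.5 273.4 147.9] [-0.018 -0.016 -0.004  0.002 -0.001  0.001] 84.8999544271678 [-0.1 -1.1  0.2] [627.4 335.2 289.7] [-0.262  0.045 -0.332]
```

View pics/w8.png

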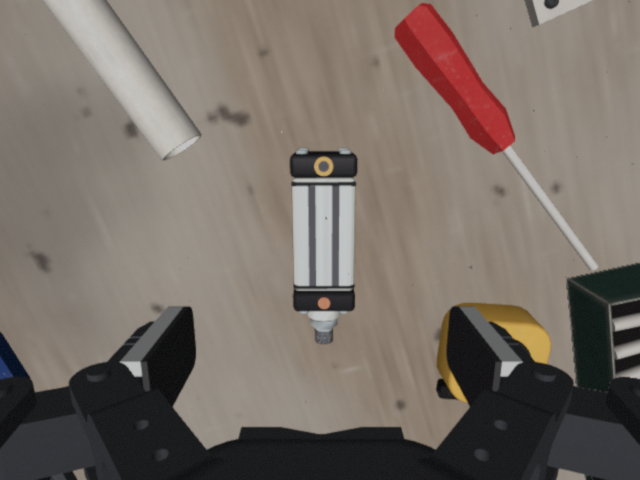

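View pics/c9.png

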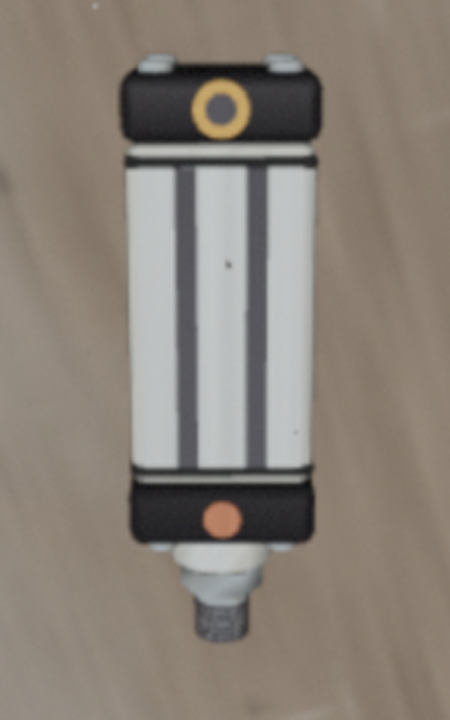

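```bash
python3 - <<'E'
from plan import *
import pickle
s,ci=pickle.load(open("pics/w8.pkl","rb"));t=s["eef_pos"]
M=R.from_rotvec(s["eef_rot"]).as_matrix()
f=lambda u,v,z:M.T@(onz(ci,u,v,z)-t)
for n,u,v,z in(("rear",323.5,152.5,40),("ring",324,166.5,40),("dot",324,303.5,40),("front",323.5,311,40),("L",293.5,235,40),("R",355,235,40),("tip",324,343,20),("tapeTop",447,306,36),("tapeTopL",438,370,36),("tapebaseL",445,300,0)):
    print(n,f(u,v,z)[[0,2]].round(1))
s,ci=pickle.load(open("pics/w1.pkl","rb"));t=s["eef_pos"]
M=R.from_rotvec(s["eef_rot"]).as_matrix()
for n,u,v,z in(("rear",324,154,40),("ring",324,168.7,40),("dot",323.1,303.4,40),("front",323,311,40)): print("w1",n,f(u,v,z)[[0,2]].round(1))
plan(605.5,273.4,2,-19)
E
```

```text
rear [ 1.9 52.3]
ring [ 2.2 44.3]
dot [  2.3 -41.7]
front [  2.  -46.9]
L [-16.3   3.2]
R [21.1  3.2]
tip [  2.5 -80.3]
tapeTop [ 81.9 -45.2]
tapeTopL [ 79.5 -91.9]
tapebaseL [ 91.7 -56.1]
w1 rear [ 2.1 51.2]
w1 ring [ 2.1 42.7]
w1 dot [  1.6 -43.2]
w1 front [  1.6 -48.5]
tool shift cm [-0.02 14.64  0.05] turn deg -0.12 head -19.12 ax y [-1.5e-03 -8.0e-04 -1.0e+00] z [ 0.328  0.945 -0.001] clock 9.825 j [ 0.42  0.59  0.31  1.29 -0.    2.33]
```

Emit:
servo_tool --motion '[[[0.17,5,0.23],0],[[0.17,10,0.23],0],[[0.17,13,0.23],0],[[0.17,14.5,0.23],0],[[0.17,14.5,0.23],0],[[0.17,14.5,0.23],0]]'

```text
clock: 10.58
eef_pos: [609.5, 275.7, 5.9]
eef_rot: [-1.554, 0.26, -0.263]
ft_force: [-0.2, -0.1, 0.0]
grip_width: 84.9
```

Emit:
servo_tool --motion '[[[0,0,0],0],[[0,0,0],0],[[0,0,0],0],[[0,0,0],0],[[0,0,0],0],[[0,0,0],0]]' --fingers 3.0 --squeeze 70

```text
clock: 11.32
eef_pos: [608.9, 275.8, 5.0]
eef_rot: [-1.554, 0.261, -0.262]
ft_force: [-1.9, -0.8, 6.4]
grip_width: 39.1
```

Emit:
servo_tool --motion '[[[0,-2,0],0],[[0,-6,0],0],[[0,-11,0],0],[[0,-15,0],0],[[0,-15,0],0],[[0,-15,0],0]]'

```text
clock: 12.08
eef_pos: [608.0, 275.4, 152.9]
eef_rot: [-1.556, 0.263, -0.26]
ft_force: [-0.1, -1.1, -5.9]
grip_width: 39.3
```

```bash
python3 look.py w9; python3 - <<'E'
from plan import *
plan(602.5,-121.4,150,4.4)
E
```

```text
12.075 [608.  275.4 152.9] [ 0.001  0.011 -0.017 -0.001  0.001  0.001] 39.26728128727916 [-0.1 -1.1 -5.9] [629.8 337.2 294.7] [-0.262  0.045 -0.332]
tool shift cm [ 12.48   0.28 -37.66] turn deg -23.49 head -19.09 ax y [-0.0025 -0.0011 -1.    ] z [ 0.327  0.945 -0.002] clock 12.125 j [0.43 0.59 0.33 1.31 0.   2.33]
```

View pics/w9.png

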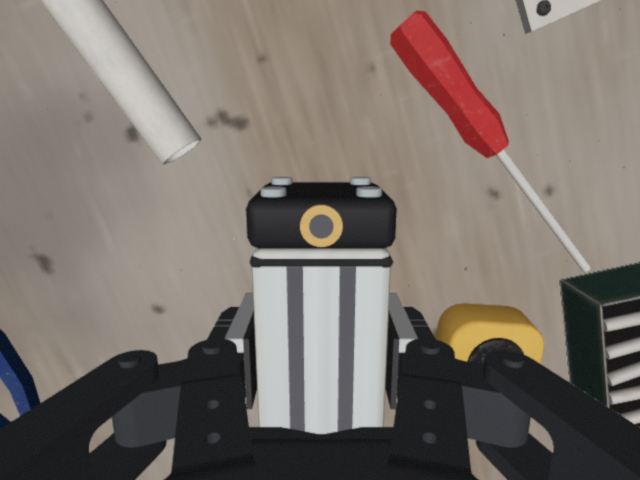

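Emit:
servo_tool --motion '[[[1.7,0.2,-5],-3],[[3.4,0.2,-10],-6],[[5,0.2,-15],-9],[[6.6,0.2,-20],-12],[[8.3,0.2,-25],-15],[[10,0.2,-30],-18],[[11.5,0.2,-34.5],-21],[[12.5,0.2,-37.7],-23.5],[[12.5,0.2,-37.7],-23.5],[[12.5,4,-37.7],-23.5],[[12.5,7.5,-37.7],-23.5],[[12.5,9.7,-37.7],-23.5],[[12.5,9.7,-37.7],-23.5],[[12.5,9.7,-37.7],-23.5]]'

```text
clock: 13.88
eef_pos: [603.6, -121.1, 57.8]
eef_rot: [-1.57, -0.061, 0.06]
ft_force: [-0.4, -0.7, -3.7]
grip_width: 39.3
```

```bash
python3 look.py w10; python3 - <<'E'
from plan import *
import pickle
plan(602.5,-121.4,17,4.4)
i=cv2.imread("pics/w10.png")
E
```

```text
13.875 [ 603.6 -121.1   57.8] [-0.002 -0.013  0.011 -0.002 -0.002 -0.002] 39.28595735598169 [-0.4 -0.7 -3.7] [598.6 -56.  199.8] [-0.263 -0.011  0.076]
tool shift cm [-0.14  4.12  0.  ] turn deg 0.02 head 4.42 ax y [ 1.1e-03 -2.0e-04 -1.0e+00] z [-0.077  0.997 -0.   ] clock 13.925 j [-0.2   0.53 -0.02  1.02  0.    1.3 ]
```

View pics/w10.png

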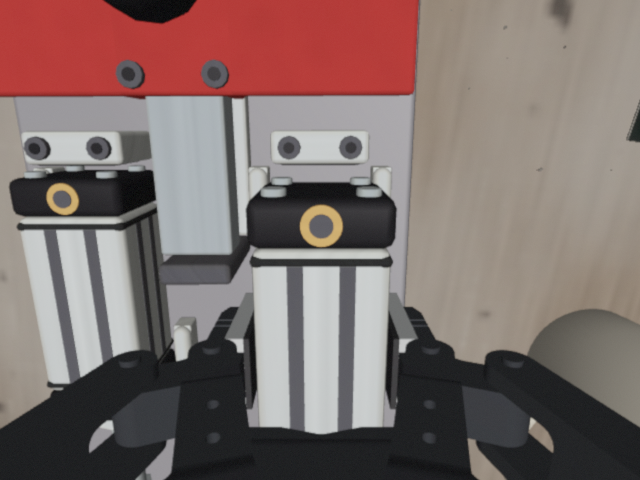

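```bash
python3 - <<'E'
from plan import *
import pickle
s,ci=pickle.load(open("pics/w10.pkl","rb"));t=s["eef_pos"]
M=R.from_rotvec(s["eef_rot"]).as_matrix()
for n,u,v,z in(("scrL",289,148,44),("scrR",351,148,44),("stopfront",320,163.5,44),("gL",259,172,26),("gR",381.5,172,26),("ring",321.5,226,57.8+35.2)):
    p=onz(ci,u,v,z);d=M.T@(p-t); print(n,p.round(1),"rel tool x,z",d[[0,2]].round(1))
E
```

```text
scrL [587.8 -63.4  44. ] rel tool x,z [-11.3  58.7]
scrR [610.  -61.7  44. ] rel tool x,z [11.  58.7]
stopfront [599.3 -68.1  44. ] rel tool x,z [-0.1 53.2]
gL [574.9 -74.8  26. ] rel tool x,z [-25.   48.4]
gR [624.6 -70.9  26. ] rel tool x,z [24.8 48.4]
ring [600.7 -80.1  93. ] rel tool x,z [ 0.3 41.1]
```

Emit:
servo_tool --motion '[[[-0.07,0,0.03],0],[[-0.07,1,0.03],0],[[-0.07,1.9,0.03],0],[[-0.07,2.7,0.03],0],[[-0.07,3.4,0.03],0],[[-0.07,3.8,0.03],0],[[-0.07,4.1,0.03],0],[[-0.07,4.1,0.03],0],[[-0.07,4.1,0.03],0]]'

```text
clock: 15.05
eef_pos: [602.7, -121.3, 17.0]
eef_rot: [-1.57, -0.061, 0.06]
ft_force: [-4.8, 0.2, 6.1]
grip_width: 39.6
```

```bash
python3 look.py w11
```

```text
15.05 [ 602.7 -121.3   17. ] [ 0.001 -0.     0.001  0.001 -0.001 -0.001] 39.60736614929319 [-4.8  0.2  6.1] [597.7 -56.2 158.9] [-0.263 -0.011  0.076]
```

View pics/w11.png

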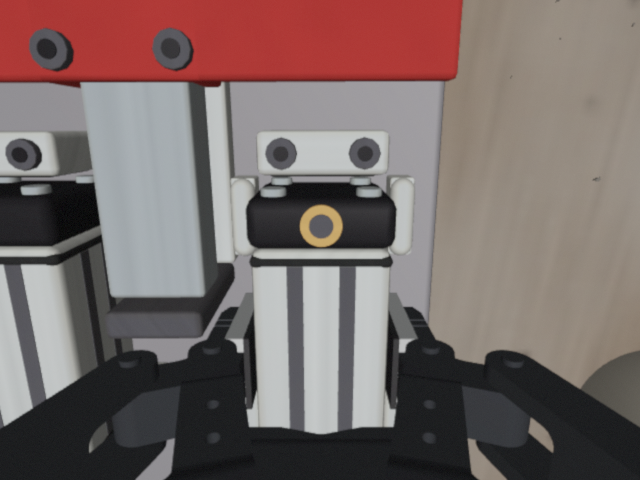

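Emit:
servo_tool --motion '[[[0,0,0],0],[[0,0,0],0],[[0,0,0],0]]' --fingers 4.6 --squeeze 30

```text
clock: 15.48
eef_pos: [602.8, -121.3, 16.4]
eef_rot: [-1.57, -0.061, 0.06]
ft_force: [-0.1, -1.1, 0.1]
grip_width: 46.2
```

Emit:
servo_tool --motion '[[[0,-2,0],0],[[0,-5,0],0],[[0,-10,0],0],[[0,-14,0],0],[[0,-14,0],0],[[0,-14,0],0]]'

```text
clock: 16.23
eef_pos: [602.5, -121.3, 155.7]
eef_rot: [-1.57, -0.06, 0.061]
ft_force: [0.1, 0.0, -0.5]
grip_width: 45.5
```

```bash
python3 look.py w12; python3 -c "
from plan import *
cv2.imwrite('pics/s12.png',snapshot('scene')[:,:,::-1])
crop(cv2.imread('pics/s12.png'),320,240,540,410,'pics/c12.png',3)"
```

```text
16.225 [ 602.5 -121.3  155.7] [ 0.     0.013 -0.016 -0.002 -0.001 -0.   ] 45.538046783763264 [ 0.1  0.  -0.5] [597.6 -56.1 297.7] [-0.263 -0.01   0.076]
```

View pics/w12.png

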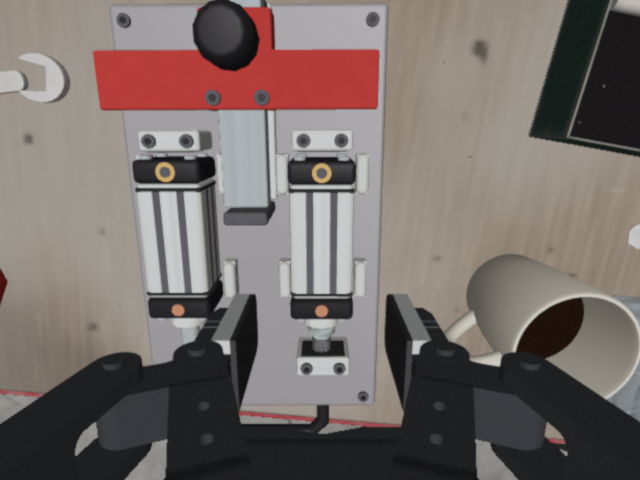

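View pics/c12.png

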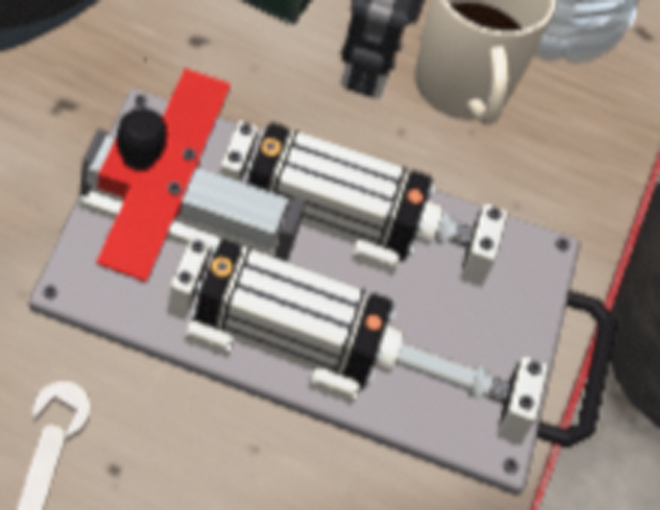

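```bash
python3 - <<'E'
from plan import *
import pickle
s,ci=pickle.load(open("pics/w12.pkl","rb"))
print(onz(ci,226,35,94),onz(ci,226,35,88))
plan(549.5,-17,150,4.4)
E
```

```text
[552.93810511 -19.45069738  94.        ] [551.62260869 -18.36969061  88.        ]
tool shift cm [-4.44  0.52 10.79] turn deg 0.0 head 4.4 ax y [-1.8e-03  4.0e-04 -1.0e+00] z [-0.077  0.997  0.001] clock 16.325 j [-0.2   0.47  0.14  1.24  0.    1.3 ]
```

Emit:
servo_tool --motion '[[[-2,0.5,5.4],0],[[-4.3,0.5,10.7],0],[[-4.3,0.5,10.7],0],[[-4.3,0.5,10.7],0]]' --fingers 6.0

```text
clock: 16.82
eef_pos: [551.4, -18.0, 150.8]
eef_rot: [-1.57, -0.06, 0.061]
ft_force: [0.0, 0.7, 0.6]
grip_width: 59.8
```

```bash
python3 look.py w13
```

```text
16.825 [551.4 -18.  150.8] [-0.022  0.012  0.017  0.004 -0.001  0.001] 59.796322541736465 [0.  0.7 0.6] [546.6  47.2 292.7] [-0.263 -0.01   0.076]
```

View pics/w13.png

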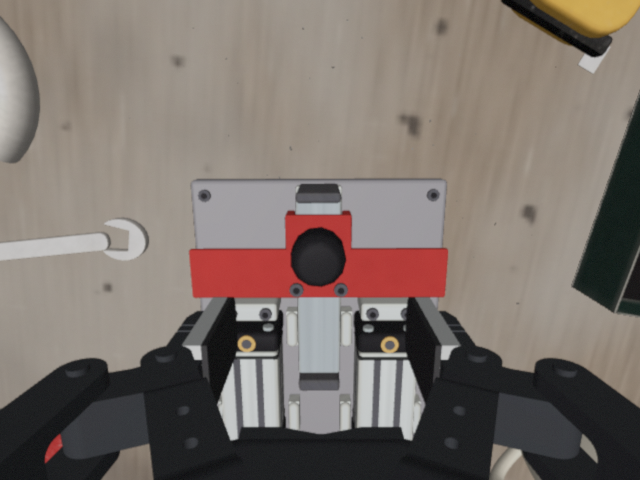

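```bash
python3 - <<'E'
from plan import *
import pickle
s,ci=pickle.load(open("pics/w13.pkl","rb"));t=s["eef_pos"]
M=R.from_rotvec(s["eef_rot"]).as_matrix()
for n,u,v,z in(("knob",318,257,90),("knobtop",318,258,94),("barfront",318,297,60),("stopS front",390,320,44),("platetop",318,212,60),("ringL",246.5,345,52),("ringR",390,345,52)):
    p=onz(ci,u,v,z);d=M.T@(p-t); print(n,p.round(1),"rel tool x,z",d[[0,2]].round(1))
E
```

```text
knob [549.9 -14.6  90. ] rel tool x,z [-1.3  3.5]
knobtop [549.8 -13.9  94. ] rel tool x,z [-1.3  4.2]
barfront [552.2 -48.4  60. ] rel tool x,z [ -1.5 -30.4]
stopS front [599.7 -67.2  44. ] rel tool x,z [ 44.4 -52.8]
platetop [548.4   2.4  60. ] rel tool x,z [-1.4 20.6]
ringL [509.9 -87.5  52. ] rel tool x,z [-46.7 -66.1]
ringR [600.1 -80.5  52. ] rel tool x,z [ 43.7 -66.1]
```

Emit:
servo_tool --motion '[[[-0.16,0,0.36],0],[[-0.16,4,0.36],0],[[-0.16,7,0.36],0],[[-0.16,8.5,0.36],0],[[-0.16,8.5,0.36],0],[[-0.16,8.5,0.36],0]]'

```text
clock: 17.62
eef_pos: [550.5, -14.5, 67.4]
eef_rot: [-1.57, -0.061, 0.059]
ft_force: [0.3, 0.3, -0.0]
grip_width: 60.3
```

Emit:
servo_tool --motion '[[[0,0,0],0],[[0,0,0],0],[[0,0,0],0],[[0,0,0],0],[[0,0,0],0]]' --fingers 2.0 --squeeze 40

```text
clock: 18.25
eef_pos: [549.7, -14.5, 67.2]
eef_rot: [-1.57, -0.061, 0.06]
ft_force: [-6.6, -0.1, 12.0]
grip_width: 26.7
```

Emit:
servo_tool --motion '[[[0,0,-0.8],0],[[0,0,-1.8],0],[[0,0,-2.8],0],[[0,0,-3.6],0],[[0,0,-4.0],0],[[0,0,-4.0],0],[[0,0,-4.0],0]]'

```text
clock: 19.12
eef_pos: [552.9, -54.7, 67.2]
eef_rot: [-1.571, -0.061, 0.06]
ft_force: [-3.8, -2.4, 9.9]
grip_width: 27.1
```

Emit:
servo_tool --motion '[[[0,0,-0.3],0],[[0,0,-0.5],0],[[0,0,-0.5],0]]'

```text
clock: 19.5
eef_pos: [553.3, -59.4, 67.2]
eef_rot: [-1.57, -0.061, 0.06]
ft_force: [-4.6, 0.2, 9.8]
grip_width: 27.1
```

```bash
python3 look.py w14
```

```text
19.5 [553.3 -59.4  67.2] [ 0.002 -0.001 -0.001 -0.003 -0.003  0.003] 27.057171843106648 [-4.6  0.2  9.8] [548.2   5.7 209.1] [-0.263 -0.011  0.075]
```

View pics/w14.png

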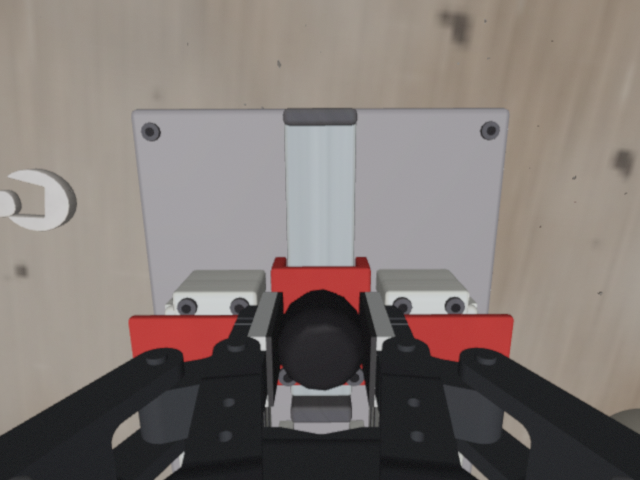

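Emit:
servo_tool --motion '[[[0,0,-0.3],0],[[0,0,-0.6],0],[[0,0,-0.6],0]]'

```text
clock: 19.92
eef_pos: [553.8, -65.5, 67.2]
eef_rot: [-1.57, -0.061, 0.06]
ft_force: [-4.1, -1.1, 10.6]
grip_width: 27.3
```

Emit:
servo_tool --motion '[[[0,0,-0.2],0],[[0,0,-0.3],0],[[0,0,-0.3],0]]'

```text
clock: 20.3
eef_pos: [554.0, -68.3, 67.2]
eef_rot: [-1.57, -0.061, 0.06]
ft_force: [-3.0, 0.1, 10.2]
grip_width: 27.3
```

Emit:
servo_tool --motion '[[[0,0,-0.2],0],[[0,0,-0.4],0],[[0,0,-0.4],0]]'

```text
clock: 20.68
eef_pos: [554.2, -71.1, 67.2]
eef_rot: [-1.568, -0.062, 0.06]
ft_force: [-4.6, 10.7, 11.3]
grip_width: 27.4
```

Emit:
servo_tool --motion '[[[0,0,-0.1],0],[[0,0,-0.2],0],[[0,0,-0.2],0]]'

```text
clock: 21.05
eef_pos: [554.2, -71.3, 67.2]
eef_rot: [-1.564, -0.062, 0.061]
ft_force: [-6.5, 23.9, 15.0]
grip_width: 27.4
```

Emit:
servo_tool --motion '[[[0,0,0.1],0],[[0,0,0.1],0]]'

```text
clock: 21.3
eef_pos: [554.2, -71.1, 67.2]
eef_rot: [-1.566, -0.062, 0.061]
ft_force: [-4.2, 17.2, 13.6]
grip_width: 27.4
```

Emit:
servo_tool --motion '[[[0,0,0],0],[[0,0,0],0],[[0,0,0],0],[[0,0,0],0]]' --fingers 5.0

```text
clock: 21.8
eef_pos: [554.2, -73.4, 66.3]
eef_rot: [-1.57, -0.06, 0.06]
ft_force: [-0.7, -0.7, -0.3]
grip_width: 50.1
```

Emit:
servo_tool --motion '[[[0,-2,0],0],[[0,-5,0],0],[[0,-9,0],0],[[0,-9,0],0],[[0,-9,0],0]]'

```text
clock: 22.42
eef_pos: [554.0, -73.3, 155.7]
eef_rot: [-1.57, -0.06, 0.061]
ft_force: [-0.5, 0.4, -0.2]
grip_width: 49.9
```

```bash
python3 look.py w15; python3 -c "
from plan import *
cv2.imwrite('pics/s15.png',snapshot('scene')[:,:,::-1])
crop(cv2.imread('pics/s15.png'),320,240,540,410,'pics/c15.png',3)"
```

```text
22.425 [554.  -73.3 155.7] [ 0.     0.011 -0.019 -0.001 -0.    -0.   ] 49.86605437365746 [-0.5  0.4 -0.2] [549.1  -8.2 297.6] [-0.263 -0.01   0.076]
```

View pics/w15.png

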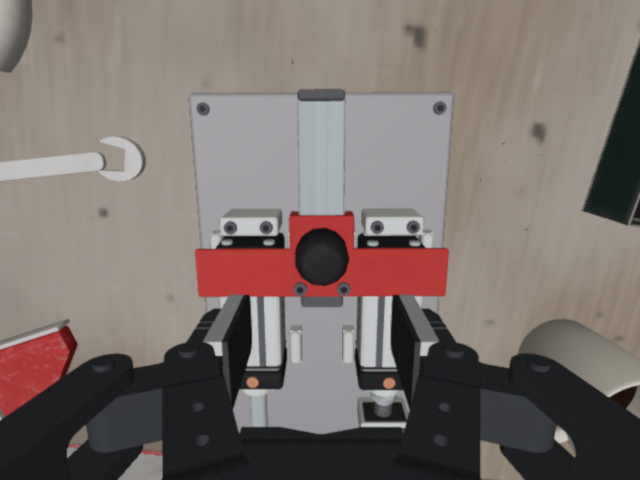

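View pics/c15.png

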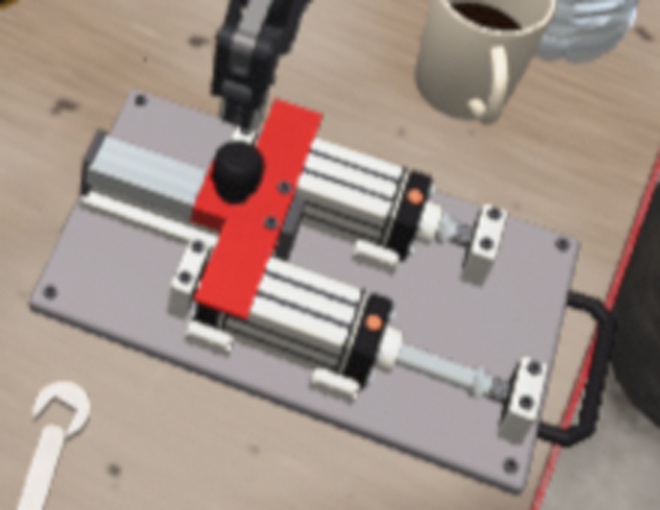

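```bash
python3 - <<'E'
from plan import *
import pickle
u=np.array([-.0767,.997])
for n,pts in(("w13",[(318,257,90),(318,297,60),(318,212,60)]),("w15",[(321.5,257,90),(321.5,297,60),(321.5,212.5,60)])):
    s,ci=pickle.load(open(f"pics/{n}.pkl","rb"))
    for p in pts: q=onz(ci,*p)[:2];print(n,q.round(1),"along y from nest mid",((q-np.array([557.7,-124.3]))@u).round(1))
    print({"w13":[onz(ci,204,195,12),onz(ci,433,195,12)],"w15":[onz(ci,203,108,12),onz(ci,440,107,12)]}[n])
E
```

```text
w13 [549.9 -14.6] along y from nest mid 109.9
w13 [552.2 -48.4] along y from nest mid 76.1
w13 [548.4   2.4] along y from nest mid 127.0
[array([472.10600368,  -1.17830481,  12.        ]), array([624.33017753,  10.52557163,  12.        ])]
w15 [554.3 -71.3] along y from nest mid 53.1
w15 [ 557.  -105.5] along y from nest mid 18.8
w15 [553. -54.] along y from nest mid 70.5
[array([472.51174191,  -0.88314556,  12.        ]), array([624.53770743,  11.32155985,  12.        ])]
```

```bash
python3 -c "
from station import *
s=state();print(s['clock'],s['ft_force'],s['qvel'].round(3));print(finish_job())"
```

```text
22.525 [0.05572981 0.03710571 0.61185036] [ 0.001  0.001  0.     0.004 -0.001  0.001]
the job is handed in; nothing more can be done
None
```

Both cylinders are in the carrier and the lock is closed over them. I handed the job in at 22.5 s, with the gripper open, hovering clear and the force readings near zero.

- **Cylinders:** The rod-out cylinder is in the long nest and the rod-in one in the short nest, each with its rod towards the end block. When I let go, the gripper was at the height where each should rest on the board. In the pictures both lie flat between their guides.
- **Lock:** I gripped the knob and slid it until it would not move further, holding at about 24 N against its 2 N of friction. The measured travel was 56.8 mm, so it must have started about 3 mm open. I could not read the joint itself; that it is at its stop rests on this stall and the pictures, which show the bar over the rear ends of both cylinders. A cylinder that was not fully down would have stopped the bar after about 25 mm.
- **Disagreements:** The wrist and top cameras differed by about 2 mm. The wrist view also measured the nest spacing as 88.6 mm instead of 90 mm. I therefore set the placings relative to the stops and guides, and both went in with under 10 N sideways.
- **Mug and tape measure:** Nothing went near them. The mug looks unmoved in the last scene picture. I did not measure either one again.

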